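# Set a fixture bar's overhang and hold it for drilling

### The job

Lift the clear guard of the bar stand by its black handle until it rests gently on its open stop and leave it there. Then slide the aluminium fixture bar along the deck, flat and without lifting it off, out to its blue end's side until the blue end lines up with the tip of the red pointer. It then reaches out so far that it would tip off if let go, so finish while still holding it down flat and still on the deck; leave the bottle, the jar and the tape roll alone.

Things in the scene. Friction and masses are not known exactly. Their poses are not given: they have to be found in the camera images.
- station: bar stand fixed on the bench: dark base 210 (x) x 190 (y) x 10 mm; on its middle a narrow deck, 30 mm wide, y from -85 to +85 mm, white top 50 mm above the bench. Origin: centre of the underside; x to the hinge side, y along the deck, the way the bar slides out, z up. Two posts 12 mm wide, 82 high, at x -66, y +-60 mm; two blue hinge brackets, 100 high, at x 76 to 109, y +-78 mm
- deck_end (a point): middle of the deck's top edge at its outer (+y) end, 85 mm from the station's origin; the bar overhangs beyond it
- guard (a joint): hinge of the clear, yellow-edged guard (136 mm wide along y, 0.25 kg, no spring): 0 = closed, level on the front posts; grows as the front is lifted; 1.8 rad = on its open stop, leaning back past upright, where it stays by its weight. Below about 1.57 rad it falls shut if let go. Let it meet the stop slower than 1.5 rad/s
- guard_handle (a point): centre of the guard's black handle rod, 12 mm thick, along the station's y between arms at y +-45 mm, 25 mm clear of the guard's front edge, 185 mm from the hinge axis (and 3 mm above it, closed). Closed: 89 mm above the bench at station x = -100 mm; on the stop: about x = +130 mm, 266 mm high. It may turn in fingers that keep pointing down
- guard_hinge (a point): centre of the guard's hinge axis, which runs along the station's y, 86 mm above the bench at the station's x = +85 mm
- bar: loose aluminium bar with two rows of dark holes, 50 wide (x) x 300 long (y) x 8 mm, 0.36 to 0.54 kg, lying flat along the deck; origin: centre of its underside; y points to its blue end. It is 10 mm wider than the deck on each side, so it can be pinched across its 50 mm width from above
- bar_end (a point): top edge, middle of the blue-banded outer end of the bar (bar y = +150 mm, 8 mm above its underside)
- bar_tail (a point): top edge, middle of the plain inner end of the bar (bar y = -150 mm)
- gauge: fixed pointer gauge beside the bar's path: round foot 48 mm, post and red pointer, 75 mm high; its axes are parallel to the station's. Origin on the bench near the pointer's tip; its y = 0 is the line that the bar's blue end must reach
- mark (a point): tip of the red pointer (4 mm wide), 58 mm above the bench (the height of the bar's top), some 11 mm beside the bar's long edge, 165 to 215 mm beyond the deck's end along the station's y
- bottle: bystander: small amber flux bottle with a red cap and needle, 34 x 34 x 106 mm, standing; origin at its foot
- jar: bystander: white screw-top jar 58 mm wide, 60 mm high, standing; origin at its foot
- tape: bystander: roll of yellow tape lying flat, 62 x 67 x 18 mm; origin at its underside
Not all that is in view belongs to the job. Leave any pink or turquoise look-alike of the gauge alone.

How it is judged:
By the outcome, as a careful person would: the job done as asked, in the order asked, and still so for the second after the job is handed in, while the arm keeps its last pose, push and grip.
It also fails if it takes over 54 s, if anything falls off the work surface, if the arm or the gripper's body presses on something with over 40 N, if the wrist force passes 120 N, or if a joint passes its speed limit or range.

### The arm

A 7-joint arm with a two-finger parallel gripper is mounted at the origin on a cart in front of the work surface, level with it; the furniture and walls round the work are solid. World frame = base frame: x ahead of the robot, y to its left, z up, the work surface at z = 0. Lengths are in m, angles in rad, forces in N, time in s.
With the tool pointing down it reaches from about 0.35 to 0.9 m from the base axis. Payload 7.2 kg.
Tool frame: the origin (TCP) lies midway between the tips of the shut fingers; the grasp point (between the pads) lies 19 mm behind it; z points along the fingers, y is the direction in which the jaws open and shut (so a half turn about z gives the same grasp; the last joint's range is limited). The gripper opens to 85 mm and grips with 20 to 120 N. Pads are 22 mm wide; open, the fingers measure 114 mm over their backs; the gripper's body (76 mm by 85 mm) begins 54 mm behind the grasp point. The pads swing forward as they close: fully open they stand 13 mm farther back than shut.
Start: joints at [-1.231, 0.411, -0.013, 1.596, 0.006, 1.134, -0.082], TCP at [0.248, 0.574, 0.231] pointing down, gripper open.
Joint ranges: [-2.95, 2.95], [-0.29, 1.99], [-1.47, 1.44], [0.14, 2.54], [-1.03, 4.17], [0.13, 1.85], [-2.86, 2.86]. Speed limits (rad/s): [2.39, 2.39, 3.01, 3.01, 3.14, 3.14, 3.14].

### API

Orientations are given as a rotation vector (axis times angle).
In Python, from cell import env, snapshot gives the robot as it stands.
- The arm moves only by the shell command python3 -m handwheel 'ROWS' [OPENING] [FORCE]. ROWS is JSON, a list of rows, each an object with "delta_pos": the shift along the world's x, y, z in cm, a list of three; "turn": the turn about the world's z in rad. In form: [{"delta_pos": [tx, ty, tz], "turn": turn}, ...]. A call has 1 to 8 rows; each row is the pose to reach, as a shift and turn from the pose commanded when the call began; what a row does not reach only later rows make up. A row lasts 1/8 s, in which the tool goes at most 62.5 mm and 10.7 degrees, less where a joint would pass 70% of its speed; a pose out of reach is approached as far as the arm can. A call with a gripper value outside its range is refused whole. OPENING is the finger opening in cm, from 0 to 8.54, set as the call begins (- or left out, the last holds). The fingers move at their own pace and stop on an object; FORCE is the grip in N (left out, the last holds). Time passes only in rows, so rows that repeat a pose let the fingers close. It gives the time, the measured TCP pose, the force and the opening at its end, in the units of the state.
- env.get_obs(): the state, without advancing time (a new reading comes with each control period).
- snapshot(name): name is "scene" or "top" or "wrist"; returns a dict with "img" (480x640x3 uint8, red, green, blue), "range_z" (480x640 float32, m along the optical axis (not along the pixel's ray), 0 where there is no reading), "fx", "fy", "cx", "cy" (pixels), "pose" (4x4, takes a point from camera to world coordinates); the wrist camera has in their place "T_tool_cam" (4x4, takes a point from camera to tool coordinates, whose origin is the TCP and whose axes are the flange's). Camera axes: x right, y up, looking along -z (the intrinsics and any distortion apply to the point x, -y, -z); pixel columns grow to the right and rows downward; lengths in m; the calibration is good to about 2 mm. A picture is of the moment at which its call begins: read the wrist's pose just before it.
- env.hand_in(): hands the job in, once; it reports no verdict.
The state is a dict: "clock": time; "joint_pos": joint angles; "dq": joint speeds; "tau": joint torques, N m; "tool_pos": TCP position; "tcp_rot": TCP orientation; "contact_force": force on the tool from outside, world axes, zero at the start; "torque": the same for the moment, N m; "width": finger opening in m.
Only numpy, scipy, OpenCV 4.12 (cv2) and the standard library are available. Lean on these libraries where they do the work, as an engineer would, in place of code of your own. Each camera call takes 0.05 s, during which the arm holds its last target.

## Working session

There is one attempt and no reset: what is moved stays moved. The work goes in short steps, Python scripts to look and compute and a shell command to move; the robot and the scene stay as the last step left them, time stands still between calls to the robot, and variables do not carry over. Pictures are saved under pics/ and viewed, and the job is handed in when it is done.

```bash
ls; mkdir -p pics; python3 - <<'E'
from cell import env,snapshot
import cv2,numpy as np
print(env.get_obs())
for n in("scene","top","wrist"):
    s=snapshot(n); cv2.imwrite(f"pics/{n}0.png",s["img"][:,:,::-1]); print(n,[s[k] for k in("fx","fy","cx","cy")],s.get("pose"),s.keys())
    np.savez(f"pics/{n}0.npz",**s)
E
```

```text
pics
{'clock': 0.0, 'joint_pos': array([-1.23118505,  0.41187708, -0.01274191,  1.59702892,  0.00558902,
        1.13434398, -0.08219746]), 'dq': array([-8.41850022e-04, -3.47809238e-04,  2.10336639e-03,  1.41925047e-03,
        6.01834875e-05,  1.52508796e-03, -1.43268578e-04]), 'tau': array([ 4.83202803e-04, -6.00610399e+01,  6.82877004e-01, -2.99399436e+01,
        1.39606115e-02,  1.05183403e-02, -2.31459492e-07]), 'tool_pos': array([0.24769551, 0.57327418, 0.23047334]), 'tcp_rot': array([-6.36033964e-01, -3.07629246e+00,  2.52040327e-03]), 'contact_force': array([ 0.48570481, -0.30422615, -0.62441919]), 'torque': array([-0.0057311 , -0.01017165, -0.03330289]), 'width': 0.08534818485069934}
scene [458.67256212051996, 458.67256212051996, 318.3343047898958, 232.8502197513329] [[ 0.5917615   0.47987183 -0.64772012 -0.28936773]
 [-0.80609275  0.35797066 -0.47124462 -0.62004272]
 [ 0.00572778  0.80098691  0.59865446  0.81689781]
 [ 0.          0.          0.          1.        ]] dict_keys(['img', 'range_z', 'fx', 'fy', 'cx', 'cy', 'pose'])
top [540.3802678081466, 540.3802678081466, 320.42202264261846, 238.4354730900652] [[ 6.46320961e-04  9.90058942e-01 -1.40651604e-01  3.30610468e-01]
 [-9.99818224e-01 -2.04036864e-03 -1.89566889e-02 -7.42696544e-02]
 [-1.90552204e-02  1.40638289e-01  9.89877654e-01  1.32510062e+00]
 [ 0.00000000e+00  0.00000000e+00  0.00000000e+00  1.00000000e+00]] dict_keys(['img', 'range_z', 'fx', 'fy', 'cx', 'cy', 'pose'])
wrist [360.37706086849977, 360.37706086849977, 317.8238969178532, 239.2838104709138] None dict_keys(['img', 'range_z', 'fx', 'fy', 'cx', 'cy', 'T_tool_cam'])
```

View pics/scene0.png

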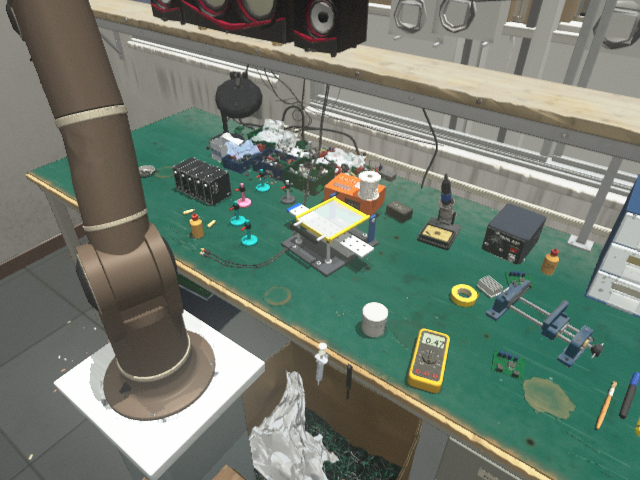

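View pics/top0.png

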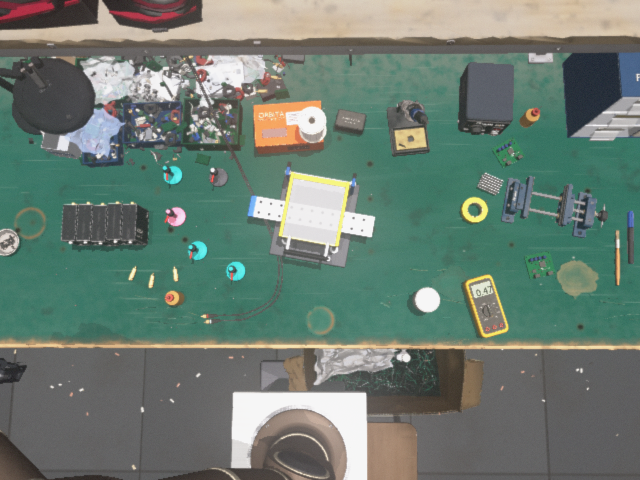

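```bash
python3 - <<'E'
import cv2,numpy as np
a=cv2.imread("pics/top0.png")
cv2.imwrite("pics/c1.png",cv2.resize(a[150:310,150:390],None,fx=3.3,fy=3.3,interpolation=cv2.INTER_CUBIC))
b=cv2.imread("pics/scene0.png")
cv2.imwrite("pics/c2.png",cv2.resize(b[160:290,180:400],None,fx=3.6,fy=3.6,interpolation=cv2.INTER_CUBIC))
E
```

```text
(no output)
```

View pics/c1.png

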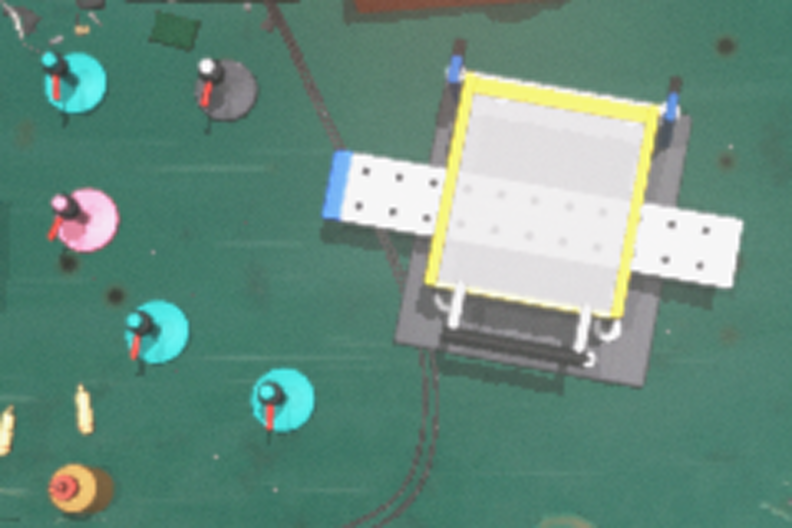

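View pics/c2.png

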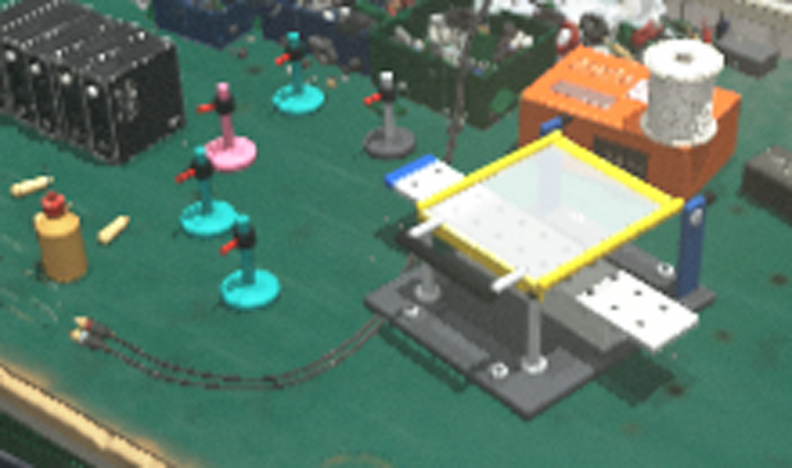

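View pics/wrist0.png

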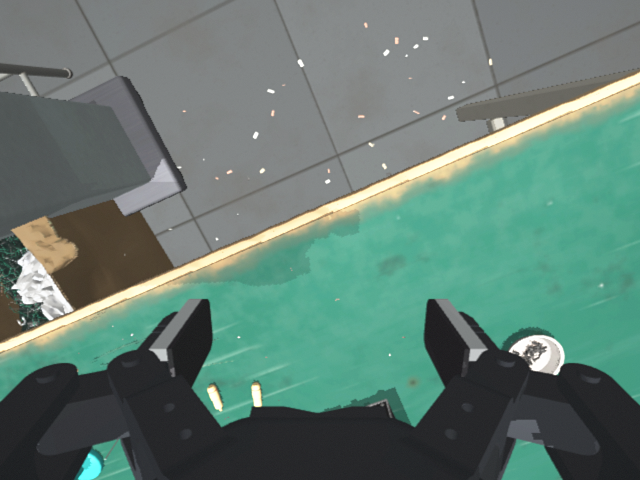

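```bash
cat > h.py <<'E'
import numpy as np,cv2
from cell import env,snapshot
def cast(s,px,z):
    px=np.atleast_2d(np.array(px,float)); P=np.array(s["pose"])
    d=np.c_[(px[:,0]-s["cx"])/s["fx"],-(px[:,1]-s["cy"])/s["fy"],-np.ones(len(px))]@P[:3,:3].T
    o=P[:3,3]; return o+d*((z-o[2])/d[:,2])[:,None]
def proj(s,p):
    p=np.atleast_2d(p);P=np.array(s["pose"]);q=(p-P[:3,3])@P[:3,:3]
    return np.c_[s["cx"]+s["fx"]*q[:,0]/-q[:,2],s["cy"]-s["fy"]*q[:,1]/-q[:,2]]
E
python3 - <<'E'
from h import *
t=dict(np.load("pics/top0.npz")); s=dict(np.load("pics/scene0.npz"))
def C(x,y): return (x/3.3+150-.35,y/3.3+150-.35)
def S(x,y): return (x/3.6+180-.35,y/3.6+160-.35)
np.set_printoptions(precision=4,suppress=True)
print("bar top",cast(t,[C(338,151),C(323,217),C(742,219),C(733,287)],.058))
print("bar scene",cast(s,[S(387,180),S(436,155),S(655,348),S(698,316)],.058))
print("rod top",cast(t,[C(443,338),C(597,358)],.089))
print("guard",cast(t,[C(466,74),C(658,108),C(428,285),C(620,316)],.09))
print("base",cast(t,[C(397,342),C(642,387),C(690,115)],.01))
print("rod scene",cast(s,[S(398,232),S(505,292)],.089))
for nm,im,k in(("t",t,t),("s",s,s)):
    h=cv2.cvtColor(im["img"],cv2.COLOR_RGB2HSV)
    m=(((h[...,0]<8)|(h[...,0]>172))&(h[...,1]>150)&(h[...,2]>110)).astype(np.uint8)
    n,l,st,ce=cv2.connectedComponentsWithStats(m)
    for i in range(1,n):
        x,y,w,hh,a=st[i]
        if 3<a<60 and (nm=="t" and 150<x<300 and 150<y<300 or nm=="s" and 180<x<320 and 170<y<260):
            ys,xs=np.where(l==i)
            j=np.argmax(ys) if nm=="t" else np.argmin(xs)
            tip=(xs[j],ys[j]); print(nm,st[i],tip,cast(k,[tip],.058)[0])
E
```

```text
bar top [[ 0.6154  0.1143  0.058 ]
 [ 0.5666  0.1242  0.058 ]
 [ 0.5642 -0.1786  0.058 ]
 [ 0.5147 -0.1715  0.058 ]]
bar scene [[ 0.569   0.1193  0.058 ]
 [ 0.6228  0.1103  0.058 ]
 [ 0.5169 -0.1725  0.058 ]
 [ 0.5672 -0.1783  0.058 ]]
rod top [[ 0.4747  0.0336  0.089 ]
 [ 0.4605 -0.0739  0.089 ]]
guard [[ 0.6639  0.019   0.09  ]
 [ 0.6385 -0.1176  0.09  ]
 [ 0.512   0.0444  0.09  ]
 [ 0.4898 -0.09    0.09  ]]
base [[ 0.4809  0.0747  0.01  ]
 [ 0.4472 -0.1071  0.01  ]
 [ 0.653  -0.1444  0.01  ]]
rod scene [[ 0.4845  0.0378  0.089 ]
 [ 0.4731 -0.0706  0.089 ]]
t [211 176   3   6  10] (np.int64(211), np.int64(181)) [0.6513 0.2144 0.058 ]
t [165 217   3   5   7] (np.int64(165), np.int64(221)) [0.5536 0.322  0.058 ]
t [231 273   1   5   5] (np.int64(231), np.int64(277)) [0.4195 0.1603 0.058 ]
s [257 175   3   3   5] (np.int64(257), np.int64(176)) [0.6636 0.3259 0.058 ]
s [282 186   4   3   7] (np.int64(282), np.int64(187)) [0.6593 0.2147 0.058 ]
s [235 189   5   2   6] (np.int64(235), np.int64(190)) [0.5565 0.3214 0.058 ]
s [229 207   5   3   8] (np.int64(229), np.int64(209)) [0.4686 0.2595 0.058 ]
s [193 214   5   6  20] (np.int64(193), np.int64(215)) [0.3837 0.3208 0.058 ]
s [242 226   4   4   8] (np.int64(242), np.int64(228)) [0.4223 0.162  0.058 ]
```

Candidates for the gauge, in top-view pixels:
- Grey foot at (219,177).
- Pink foot at (176,216).
- Turquoise feet at (173,175), (197,251) and (236,271).

I choose the grey one. Its tip is at station x≈38, y≈262 mm, which is 177 mm past the deck end and about 13 mm from the bar's edge, so it matches the description. In the crop it is the only one that is neither pink nor turquoise. The handle is the black rod at top-view (307,255).

```bash
python3 -m handwheel '[{"delta_pos":[3,-6,0],"turn":-0.17},{"delta_pos":[6,-11,0],"turn":-0.35},{"delta_pos":[9,-16,0],"turn":-0.52},{"delta_pos":[11,-22,0],"turn":-0.7},{"delta_pos":[14,-28,0],"turn":-0.87},{"delta_pos":[16,-34,0],"turn":-1.04},{"delta_pos":[18,-40,0],"turn":-1.2},{"delta_pos":[19,-46,0],"turn":-1.34}]' 3.2 20
```

```text
clock: 1.15
tool_pos: [0.4375, 0.1167, 0.2314]
tcp_rot: [2.414, 2.01, 0.001]
contact_force: [1.5, -0.3, 0.2]
width: 0.032
```

```bash
python3 -m handwheel '[{"delta_pos":[1,-5,0],"turn":0},{"delta_pos":[2,-10,-1],"turn":0},{"delta_pos":[3.1,-13.4,-3],"turn":0},{"delta_pos":[3.1,-13.4,-4],"turn":0}]' 3.2 20
python3 - <<'E'
from h import *
print(env.get_obs()["tool_pos"],env.get_obs()["tcp_rot"])
s=snapshot("wrist"); cv2.imwrite("pics/w1.png",s["img"][:,:,::-1]); np.savez("pics/w1.npz",**s); print(s["T_tool_cam"])
E
```

```text
clock: 1.65
tool_pos: [0.4678, -0.0181, 0.1906]
tcp_rot: [2.414, 2.01, -0.002]
contact_force: [0.8, 0.8, -0.0]
width: 0.0321
[ 0.4678441 -0.0180945  0.1905566] [ 2.41362118e+00  2.01019932e+00 -1.74361953e-03]
[[-4.23773854e-04  9.60157876e-01  2.79457819e-01  7.18851738e-02]
 [ 9.99999869e-01  3.26562838e-04  3.94413430e-04 -9.66913324e-05]
 [ 2.87438623e-04  2.79457950e-01 -9.60157889e-01 -1.43319146e-01]
 [ 0.00000000e+00  0.00000000e+00  0.00000000e+00  1.00000000e+00]]
```

View pics/w1.png

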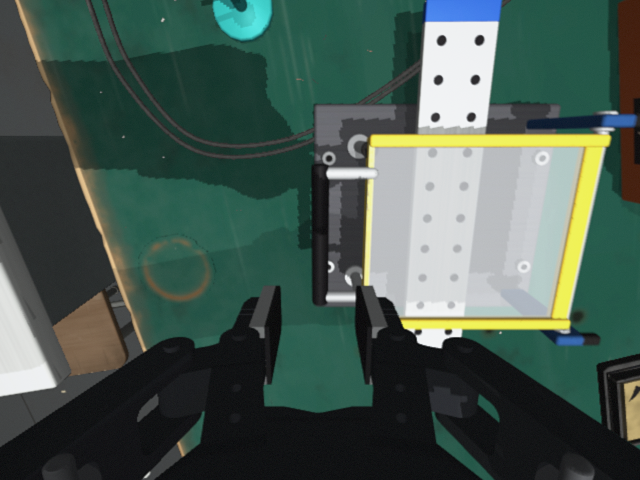

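The wrist view shows the black rod at column 321, rows 166–303, with the guard's front edge at column 369. Next I work out the rod in world coordinates.

```bash
cat >> h.py <<'E'
from scipy.spatial.transform import Rotation as R
def wpose(s,pos,rv):
    T=np.eye(4);T[:3,:3]=R.from_rotvec(rv).as_matrix();T[:3,3]=pos
    s=dict(s);s["pose"]=T@s["T_tool_cam"];return s
E
python3 - <<'E'
from h import *
np.set_printoptions(precision=4,suppress=True)
s=wpose(np.load("pics/w1.npz"),[.4678441,-.0180945,.1905566],[2.41362,2.0102,-.00174])
g=s["img"].max(2).astype(int)
for r in(185,210,270,290):
    xs=[x for x in range(305,345) if g[r,x]<45]; print(r,xs[0],xs[-1])
print("rod",cast(s,[(321,166),(319.5,303)],.089))
e=cast(s,[(369,140),(366,318)],.09);print("edge",e)
print("barend corners", cast(s,[(427,21),(500,21)],.058))
print("bar edges",cast(s,[(420,120),(490,130)],.058))
t=dict(np.load("pics/top0.npz"))
E
```

```text
185 311 328
210 312 327
270 312 326
290 312 327
rod [[ 0.479   0.0322  0.089 ]
 [ 0.46   -0.0665  0.089 ]]
edge [[ 0.5128  0.043   0.09  ]
 [ 0.4922 -0.0846  0.09  ]]
barend corners [[0.5667 0.1116 0.058 ]
 [0.6153 0.1026 0.058 ]]
bar edges [[0.5555 0.0489 0.058 ]
 [0.6051 0.0327 0.058 ]]
```

```bash
python3 -m handwheel '[{"delta_pos":[0.15,0.1,-2],"turn":0},{"delta_pos":[0.15,0.1,-5],"turn":0},{"delta_pos":[0.15,0.1,-8],"turn":0},{"delta_pos":[0.15,0.1,-10.5],"turn":0},{"delta_pos":[0.15,0.1,-11.6],"turn":0},{"delta_pos":[0.15,0.1,-11.6],"turn":0}]' 2.2 20
python3 - <<'E'
from h import *
s=snapshot("wrist"); cv2.imwrite("pics/w2.png",s["img"][:,:,::-1])
E
```

```text
clock: 2.45
tool_pos: [0.4692, -0.0136, 0.0751]
tcp_rot: [-2.408, -2.017, 0.001]
contact_force: [-0.0, -0.3, 0.7]
width: 0.0223
```

View pics/w2.png

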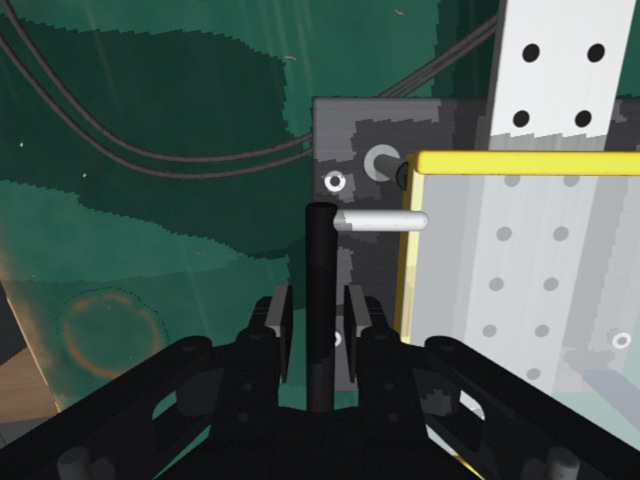

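The rod at column 321 runs between the open pads. I close on it.

```bash
python3 -m handwheel '[{"delta_pos":[0,0,0],"turn":0},{"delta_pos":[0,0,0],"turn":0},{"delta_pos":[0,0,0],"turn":0},{"delta_pos":[0,0,0],"turn":0}]' 0.6 25
python3 - <<'E'
import numpy as np
# handle offsets from closed, world axes (cm); yaw -10.35deg
c,s=np.cos(np.radians(-10.35)),np.sin(np.radians(-10.35)); r=.185; a0=np.arcsin(3/185)
for a in np.linspace(0,1.85,26):
    x=-r*np.cos(a+a0)+r*np.cos(a0); z=r*np.sin(a+a0)-r*np.sin(a0)
    print("%.3f"%a, np.round(100*np.array([x*c,x*s,z]),2))
E
```

```text
clock: 3.0
tool_pos: [0.4702, -0.014, 0.0761]
tcp_rot: [2.409, 2.016, 0.003]
contact_force: [-0.6, 2.3, 6.9]
width: 0.0107
0.000 [ 0. -0.  0.]
0.074 [ 0.07 -0.01  1.37]
0.148 [ 0.24 -0.04  2.72]
0.222 [ 0.51 -0.09  4.07]
0.296 [ 0.88 -0.16  5.38]
0.370 [ 1.34 -0.24  6.67]
0.444 [ 1.89 -0.35  7.92]
0.518 [ 2.53 -0.46  9.12]
0.592 [ 3.26 -0.6  10.27]
0.666 [ 4.07 -0.74 11.36]
0.740 [ 4.96 -0.91 12.39]
0.814 [ 5.92 -1.08 13.35]
0.888 [ 6.94 -1.27 14.24]
0.962 [ 8.03 -1.47 15.05]
1.036 [ 9.18 -1.68 15.77]
1.110 [10.37 -1.89 16.4 ]
1.184 [11.61 -2.12 16.94]
1.258 [12.88 -2.35 17.39]
1.332 [14.18 -2.59 17.74]
1.406 [15.5  -2.83 18.  ]
1.480 [16.84 -3.08 18.15]
1.554 [18.19 -3.32 18.2 ]
1.628 [19.53 -3.57 18.15]
1.702 [20.87 -3.81 18.  ]
1.776 [22.19 -4.05 17.75]
1.850 [23.5  -4.29 17.4 ]
```

```bash
python3 -m handwheel '[{"delta_pos":[0.07,0,1.37],"turn":0},{"delta_pos":[0.24,-0.04,2.72],"turn":0},{"delta_pos":[0.51,-0.09,4.07],"turn":0},{"delta_pos":[0.88,-0.16,5.38],"turn":0},{"delta_pos":[1.34,-0.24,6.67],"turn":0}]' 
python3 - <<'E'
from h import *
s=snapshot("wrist"); cv2.imwrite("pics/w3.png",s["img"][:,:,::-1])
E
```

```text
clock: 3.62
tool_pos: [0.4828, -0.0165, 0.1428]
tcp_rot: [-2.408, -2.016, 0.0]
contact_force: [3.0, 2.4, -3.4]
width: 0.0107
```

View pics/w3.png

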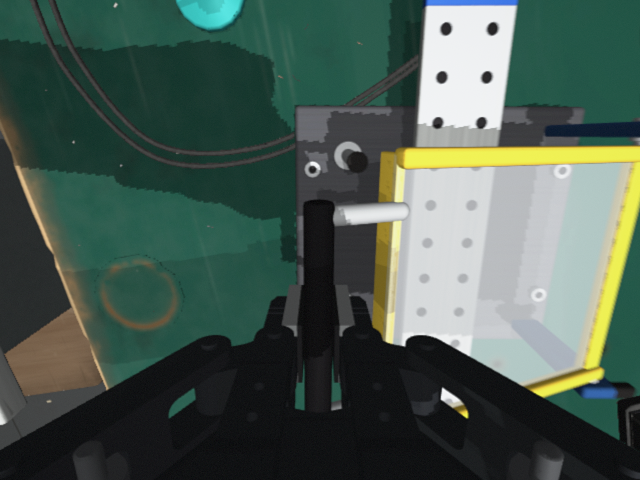

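The guard is lifting with the rod held at column 320. I continue along the arc.

```bash
python3 -m handwheel '[{"delta_pos":[0.55,-0.11,1.25],"turn":0},{"delta_pos":[1.19,-0.22,2.45],"turn":0},{"delta_pos":[1.92,-0.36,3.6],"turn":0},{"delta_pos":[2.73,-0.5,4.69],"turn":0},{"delta_pos":[3.62,-0.67,5.72],"turn":0},{"delta_pos":[4.58,-0.84,6.68],"turn":0},{"delta_pos":[5.6,-1.03,7.57],"turn":0},{"delta_pos":[6.69,-1.23,8.38],"turn":0}]'
```

```text
clock: 4.68
tool_pos: [0.547, -0.0283, 0.2272]
tcp_rot: [-2.404, -2.013, 0.005]
contact_force: [-16.0, 5.4, 18.0]
width: 0.0112
```

```bash
python3 - <<'E'
from h import *
s=snapshot("wrist"); cv2.imwrite("pics/w4.png",s["img"][:,:,::-1]); print(env.get_obs()["contact_force"])
E
```

```text
[-15.27069696   6.57087131  23.55765039]
```

View pics/w4.png

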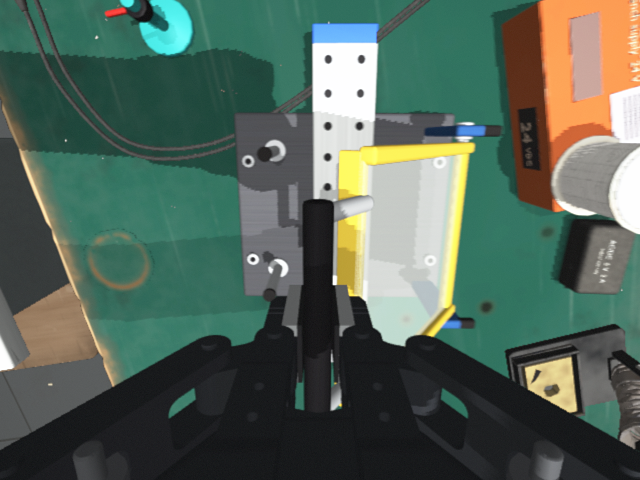

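The rod is still gripped at column 320, but an outward force of about 28 N has built up. I ease the tool outward.

```bash
python3 -m handwheel '[{"delta_pos":[-0.25,0.05,0.4],"turn":0},{"delta_pos":[-0.25,0.05,0.4],"turn":0}]'
```

```text
clock: 4.97
tool_pos: [0.5487, -0.0288, 0.2291]
tcp_rot: [2.407, 2.015, 0.002]
contact_force: [10.6, 1.8, -14.6]
width: 0.0108
```

```bash
python3 -m handwheel '[{"delta_pos":[1.28,-0.24,0.54],"turn":0},{"delta_pos":[2.47,-0.45,1.17],"turn":0},{"delta_pos":[3.71,-0.68,1.71],"turn":0},{"delta_pos":[4.98,-0.91,2.16],"turn":0},{"delta_pos":[4.98,-0.91,2.16],"turn":0}]'
```

```text
clock: 5.6
tool_pos: [0.5983, -0.038, 0.2521]
tcp_rot: [2.409, 2.015, 0.001]
contact_force: [-3.1, 3.3, 7.0]
width: 0.0107
```

```bash
python3 -m handwheel '[{"delta_pos":[1.3,-0.24,0.43],"turn":0},{"delta_pos":[2.62,-0.48,0.69],"turn":0},{"delta_pos":[3.96,-0.73,0.84],"turn":0},{"delta_pos":[5.31,-0.97,0.89],"turn":0},{"delta_pos":[5.31,-0.97,0.89],"turn":0}]'
```

```text
clock: 6.22
tool_pos: [0.6512, -0.0478, 0.2603]
tcp_rot: [2.408, 2.015, 0.0]
contact_force: [-0.6, 1.8, 3.5]
width: 0.0111
```

```bash
python3 -m handwheel '[{"delta_pos":[1.34,-0.25,-0.02],"turn":0},{"delta_pos":[2.1,-0.38,-0.1],"turn":0},{"delta_pos":[2.8,-0.51,-0.19],"turn":0},{"delta_pos":[3.4,-0.62,-0.3],"turn":0},{"delta_pos":[4.0,-0.73,-0.43],"turn":0},{"delta_pos":[4.0,-0.73,-0.43],"turn":0}]'
python3 - <<'E'
from h import *
s=snapshot("scene"); cv2.imwrite("pics/s5.png",cv2.resize(s["img"][130:290,220:440,::-1],None,fx=3.6,fy=3.6))
E
```

```text
clock: 6.98
tool_pos: [0.6906, -0.055, 0.2557]
tcp_rot: [2.409, 2.016, -0.0]
contact_force: [-0.3, 0.6, 2.0]
width: 0.011
```

View pics/s5.png

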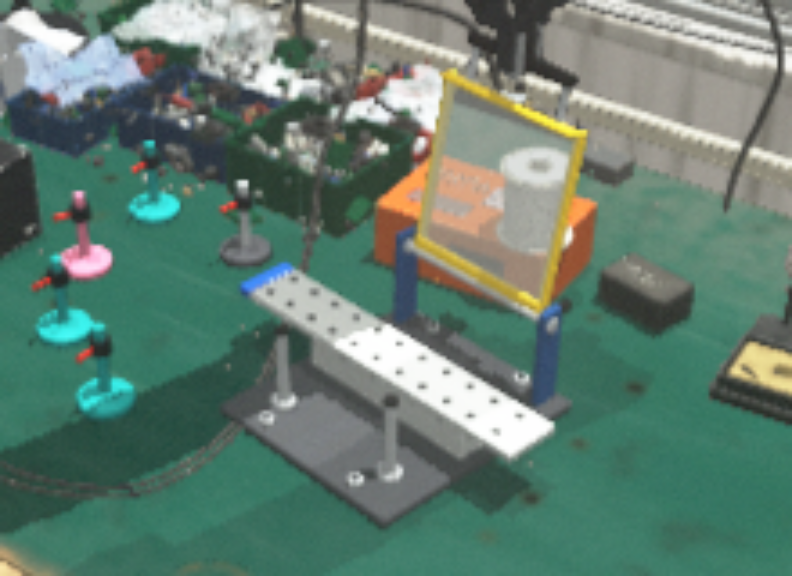

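The guard is upright and leaning back, top edge near (515,100) in the crop. I creep the rest of the way to the stop.

```bash
python3 -m handwheel '[{"delta_pos":[0.25,-0.04,-0.06],"turn":0},{"delta_pos":[0.45,-0.08,-0.1],"turn":0},{"delta_pos":[0.6,-0.11,-0.15],"turn":0},{"delta_pos":[0.6,-0.11,-0.15],"turn":0}]'
```

```text
clock: 7.52
tool_pos: [0.6961, -0.0559, 0.2542]
tcp_rot: [2.409, 2.016, -0.001]
contact_force: [-0.8, -0.3, -1.0]
width: 0.0106
```

```bash
python3 -m handwheel '[{"delta_pos":[0.15,-0.03,-0.04],"turn":0},{"delta_pos":[0.3,-0.05,-0.08],"turn":0},{"delta_pos":[0.3,-0.05,-0.08],"turn":0}]'
```

```text
clock: 7.9
tool_pos: [0.6964, -0.056, 0.2541]
tcp_rot: [-2.406, -2.013, 0.005]
contact_force: [-14.2, 1.8, 8.5]
width: 0.0108
```

It has met the stop: the arm no longer advances and fx is −14 N. I back off the push, open, and retreat straight up.

```bash
python3 -m handwheel '[{"delta_pos":[-0.25,0.04,0.06],"turn":0},{"delta_pos":[-0.25,0.04,0.06],"turn":0}]'; python3 -m handwheel '[{"delta_pos":[0,0,0],"turn":0},{"delta_pos":[0,0,0],"turn":0},{"delta_pos":[0,0,1],"turn":0},{"delta_pos":[0,0,3],"turn":0},{"delta_pos":[0,0,6],"turn":0}]' 3
python3 - <<'E'
from h import *
print(env.get_obs()["tool_pos"],env.get_obs()["tcp_rot"])
s=snapshot("scene"); cv2.imwrite("pics/s6.png",cv2.resize(s["img"][130:290,220:440,::-1],None,fx=3.6,fy=3.6));np.savez("pics/s6.npz",**s)
s=snapshot("wrist"); cv2.imwrite("pics/w6.png",s["img"][:,:,::-1]);np.savez("pics/w6.npz",**s)
s=snapshot("top"); cv2.imwrite("pics/t6.png",cv2.resize(s["img"][150:310,150:390,::-1],None,fx=3.3,fy=3.3));np.savez("pics/t6.npz",**s)
E
```

```text
clock: 8.15
tool_pos: [0.6963, -0.056, 0.2542]
tcp_rot: [-2.409, -2.016, 0.001]
contact_force: [-4.3, -0.8, 1.4]
width: 0.0104
clock: 8.78
tool_pos: [0.6966, -0.0557, 0.3149]
tcp_rot: [-2.409, -2.016, 0.001]
contact_force: [0.1, -0.1, 0.4]
width: 0.0303
[ 0.6965796  -0.05565562  0.31492265] [-2.40864246e+00 -2.01629952e+00  9.32423169e-04]
```

View pics/s6.png

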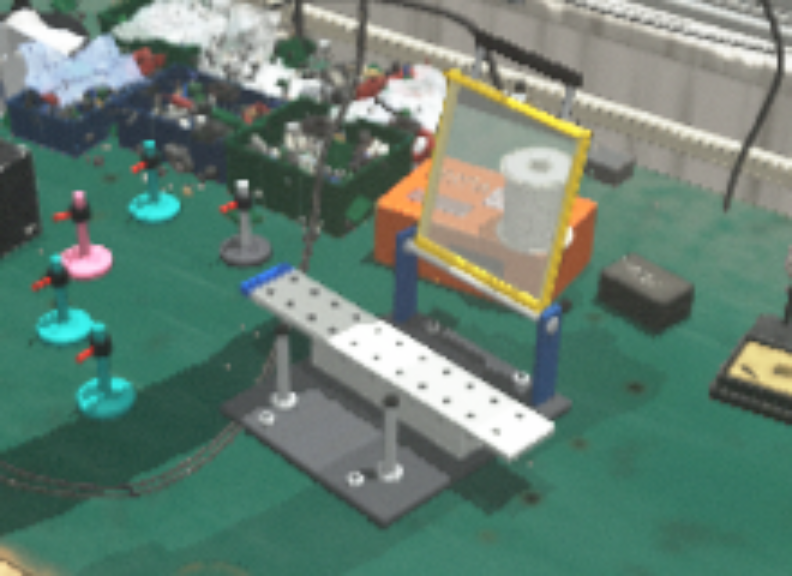

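View pics/w6.png

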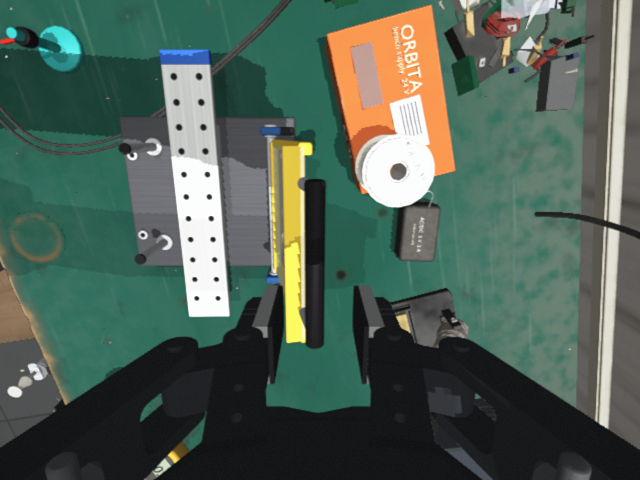

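View pics/t6.png

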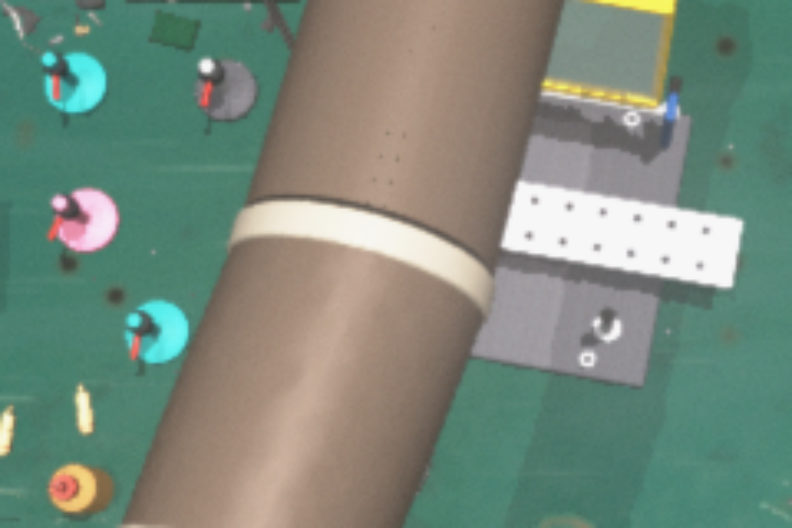

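The guard stays on its stop, handle free at columns 305–326 in the wrist view. The bar is clear at (161–229, 50–317). I measure the bar's pose.

```bash
python3 - <<'E'
from h import *
np.set_printoptions(precision=4,suppress=True)
s=wpose(np.load("pics/w6.npz"),[.6965796,-.05565562,.31492265],[-2.40864246,-2.01629952,.00093])
bl,br,tl,tr=cast(s,[(160.5,51),(209.5,51),(189,317.5),(229.5,315.5)],.058)
print(bl,br,tl,tr); e=(bl+br)/2;t=(tl+tr)/2;d=e-t;print("end",e,"tail",t,"len",np.linalg.norm(d),"w",np.linalg.norm(bl-br),"yaw",np.degrees(np.arctan2(-d[0],d[1])))
u=d/np.linalg.norm(d)
print("base",cast(s,[(121,118),(138,265)],.01))
b=cast(s,[(121,118),(138,265)],.01);db=b[0]-b[1];print(np.degrees(np.arctan2(-db[0],db[1])),np.linalg.norm(db))
g=e-.222*u; print("grip pt",g)
mark=np.array([.654,.2145,.058]);print("along",(mark-e)@u,"side",np.cross(u,mark-e)[2])
# refine tip in top/scene
for f,(x0,y0,x1,y1) in(("t6",(195,160,235,195)),("s6",(268,165,305,205))):
    q=dict(np.load(f"pics/{f}.npz"));cv2.imwrite(f"pics/g_{f}.png",cv2.resize(q["img"][y0:y1,x0:x1,::-1],None,fx=14,fy=14,interpolation=cv2.INTER_NEAREST))
E
```

```text
[0.5675 0.1222 0.058 ] [0.6159 0.1135 0.058 ] [ 0.5139 -0.1706  0.058 ] [ 0.5638 -0.1767  0.058 ]
end [0.5917 0.1178 0.058 ] tail [ 0.5389 -0.1736  0.058 ] len 0.29620395772419444 w 0.04922598971885353 yaw -10.278545052288715
base [[ 0.4834  0.0744  0.01  ]
 [ 0.4452 -0.1063  0.01  ]]
-11.923833157368819 0.18465643851769892
grip pt [ 0.5521 -0.1006  0.058 ]
along 0.10625218261014509 side -0.04402471355219868
```

View pics/g_t6.png

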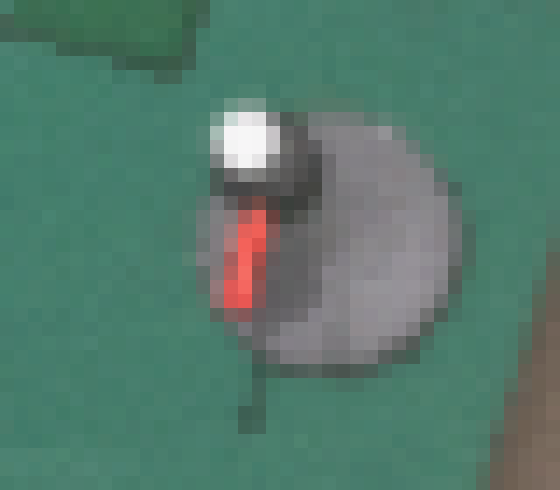

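View pics/g_s6.png

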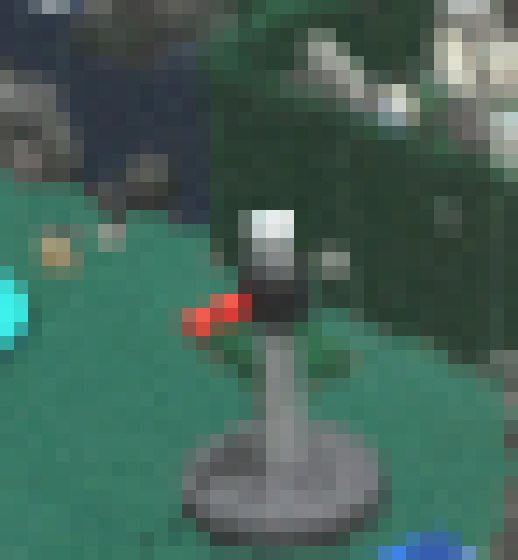

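In both crops the red tip is at the end facing the bar: top (211.4,182.4), scene (280.5,187.5). I hover once so the wrist camera sees the blue end and the tip together.

```bash
python3 -m handwheel '[{"delta_pos":[-4,2,0],"turn":0},{"delta_pos":[-8,5,-1],"turn":0},{"delta_pos":[-9.7,7.5,-4],"turn":0},{"delta_pos":[-9.7,7.5,-7],"turn":0},{"delta_pos":[-9.7,7.5,-7],"turn":0},{"delta_pos":[-9.7,7.5,-7],"turn":0}]' 6.2
python3 - <<'E'
from h import *
o=env.get_obs();print(list(o["tool_pos"]),list(o["tcp_rot"]))
s=dict(snapshot("wrist")); cv2.imwrite("pics/w7.png",s["img"][:,:,::-1]);np.savez("pics/w7.npz",p=o["tool_pos"],r=o["tcp_rot"],**s)
E
```

```text
clock: 9.68
tool_pos: [0.6003, 0.0186, 0.2452]
tcp_rot: [2.409, 2.015, 0.001]
contact_force: [-1.3, -0.8, 0.3]
width: 0.0619
[np.float64(0.6002797426312377), np.float64(0.018577752292375394), np.float64(0.24519572662744213)] [np.float64(2.409260377803995), np.float64(2.014827679281741), np.float64(0.0007047735728876108)]
```

View pics/w7.png

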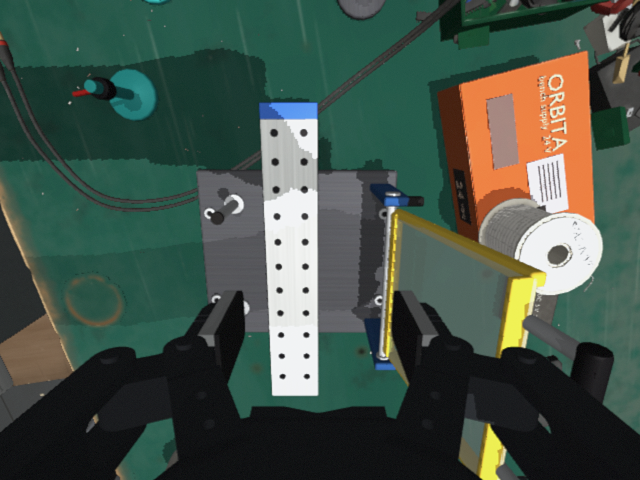

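The blue end is at (289,103) and the gauge foot at (362,5) is just cut off. I shift a little further toward +y.

```bash
python3 -m handwheel '[{"delta_pos":[0,5,0],"turn":0},{"delta_pos":[0,9,0],"turn":0},{"delta_pos":[0,9,0],"turn":0},{"delta_pos":[0,9,0],"turn":0}]'
python3 - <<'E'
from h import *
o=env.get_obs();print(o["tool_pos"],o["tcp_rot"])
s=dict(snapshot("wrist")); cv2.imwrite("pics/w8.png",s["img"][:,:,::-1]);np.savez("pics/w8.npz",p=o["tool_pos"],r=o["tcp_rot"],**s)
cv2.imwrite("pics/w8c.png",cv2.resize(s["img"][60:260,240:440,::-1],None,fx=3,fy=3,interpolation=cv2.INTER_NEAREST))
E
```

```text
clock: 10.22
tool_pos: [0.6003, 0.1082, 0.2452]
tcp_rot: [2.409, 2.015, 0.001]
contact_force: [-0.5, -0.2, -0.5]
width: 0.062
[0.60030292 0.10815648 0.24515414] [2.40898790e+00 2.01460498e+00 1.20886704e-03]
```

View pics/w8c.png

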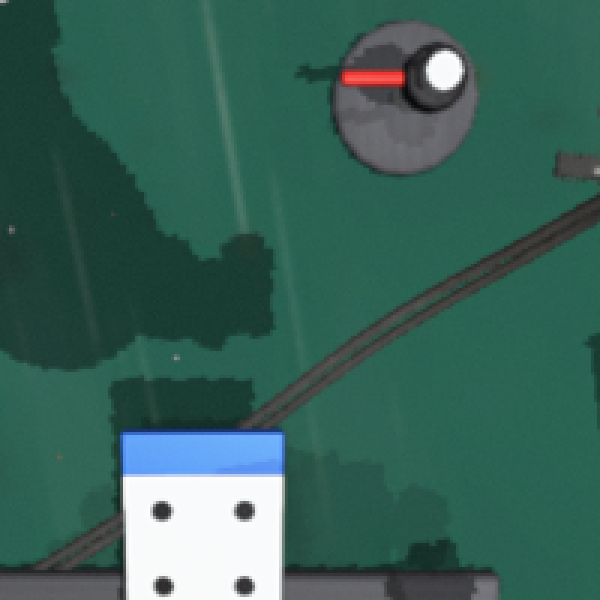

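```bash
python3 - <<'E'
from h import *
np.set_printoptions(precision=4,suppress=True)
q=dict(np.load("pics/w8.npz"));s=wpose(q,q["p"],q["r"])
P=cast(s,[(280,204.3),(334.3,204.3),(353.2,85.2)],.058)
e=(P[0]+P[1])/2; print(P,e)
for yaw in(-10.3,-10.6):
    a=np.radians(yaw);u=np.array([-np.sin(a),np.cos(a),0]);v=np.array([np.cos(a),np.sin(a),0])
    print("along",(P[2]-e)@u,"side",(P[2]-e)@v)
t=dict(np.load("pics/t6.npz"));c=dict(np.load("pics/s6.npz"))
print(cast(t,[(211.4,182)],.058),cast(c,[(280.5,187.5)],.058))
print(np.linalg.norm(P[0]-P[1]))
q=dict(np.load("pics/w7.npz"));s=wpose(q,q["p"],q["r"])
B=cast(s,[(260,103),(317,103),(272,395),(318.5,395)],.058);print("w7",B);m=(B[0]+B[1]-B[2]-B[3])/2;print(np.degrees(np.arctan2(-m[0],m[1])),np.linalg.norm(m))
e=(B[0]+B[1])/2;tl=(B[2]+B[3])/2; print("end",e,"tail",tl,"center",(e+tl)/2)
E
```

```text
[[0.5675 0.1237 0.058 ]
 [0.6171 0.1148 0.058 ]
 [0.6498 0.213  0.058 ]] [0.5923 0.1193 0.058 ]
along 0.10252190974367864 side 0.039805711712315874
along 0.10272892566551614 side 0.039268365054122754
[[0.6488 0.2133 0.058 ]] [[0.6541 0.2165 0.058 ]]
0.050431594572614
w7 [[ 0.5686  0.1236  0.058 ]
 [ 0.6169  0.1149  0.058 ]
 [ 0.5152 -0.1709  0.058 ]
 [ 0.5652 -0.1799  0.058 ]]
-10.105949717033024 0.2993511045623214
end [0.5928 0.1193 0.058 ] tail [ 0.5402 -0.1754  0.058 ] center [ 0.5665 -0.0281  0.058 ]
```

I need to slide about 102.6 mm along u=(0.179,0.984). The grip point is at about (0.5536,−0.1016). I move above it first.

```bash
python3 -m handwheel '[{"delta_pos":[-1.2,-5.5,0],"turn":0},{"delta_pos":[-2.5,-11,0],"turn":0},{"delta_pos":[-3.6,-16.5,-1],"turn":0},{"delta_pos":[-4.67,-20.96,-5],"turn":0},{"delta_pos":[-4.67,-20.96,-10],"turn":0},{"delta_pos":[-4.67,-20.96,-14],"turn":0},{"delta_pos":[-4.67,-20.96,-14],"turn":0},{"delta_pos":[-4.67,-20.96,-14],"turn":0}]' 6.2
python3 - <<'E'
from h import *
o=env.get_obs();print(o["tool_pos"],o["tcp_rot"])
s=dict(snapshot("wrist")); cv2.imwrite("pics/w9.png",s["img"][:,:,::-1]);np.savez("pics/w9.npz",p=o["tool_pos"],r=o["tcp_rot"],**s)
E
```

```text
clock: 11.28
tool_pos: [0.5538, -0.1017, 0.1059]
tcp_rot: [2.409, 2.014, 0.002]
contact_force: [-0.1, -0.6, -0.2]
width: 0.0621
[ 0.55380296 -0.10166202  0.10592138] [2.40930152e+00 2.01355335e+00 1.62238704e-03]
```

View pics/w9.png

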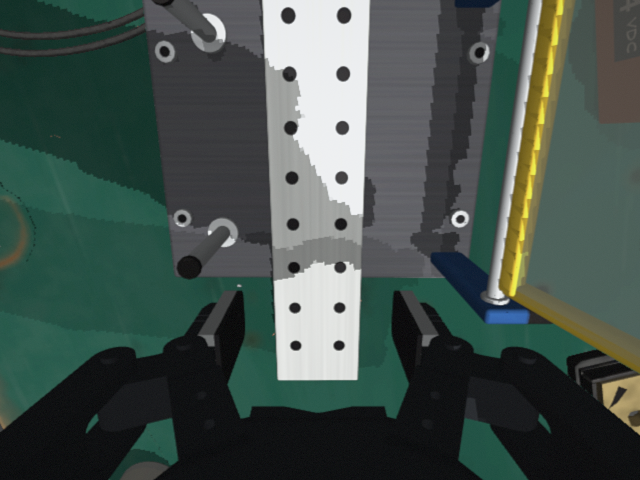

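The bar (columns 277–358) is centred between the pads. The near post is at (190,267), so I shift 2 cm toward the tail to stay clear of it, then descend.

```bash
python3 -m handwheel '[{"delta_pos":[-0.37,-1.97,0],"turn":0},{"delta_pos":[-0.37,-1.97,-2],"turn":0},{"delta_pos":[-0.37,-1.97,-4.5],"turn":0},{"delta_pos":[-0.37,-1.97,-6.5],"turn":0},{"delta_pos":[-0.37,-1.97,-7.2],"turn":0},{"delta_pos":[-0.37,-1.97,-7.2],"turn":0}]'
python3 - <<'E'
from h import *
s=dict(snapshot("wrist")); cv2.imwrite("pics/w10.png",s["img"][:,:,::-1])
s=dict(snapshot("scene")); cv2.imwrite("pics/s10.png",cv2.resize(s["img"][130:290,220:440,::-1],None,fx=3.6,fy=3.6))
E
```

```text
clock: 12.08
tool_pos: [0.5494, -0.121, 0.0329]
tcp_rot: [2.409, 2.015, 0.0]
contact_force: [-0.3, -1.0, 0.8]
width: 0.0618
```

View pics/w10.png

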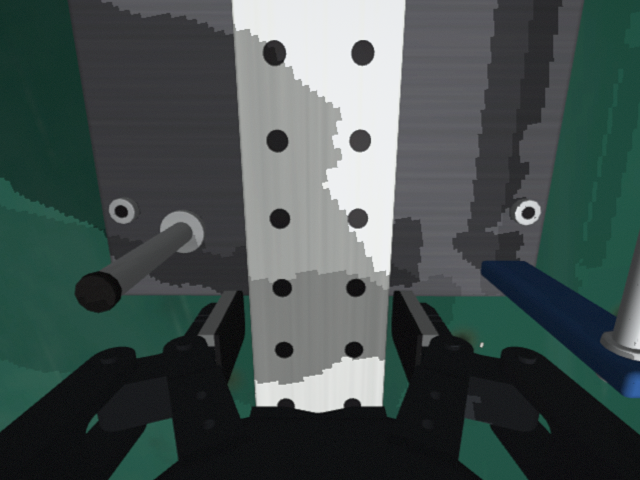

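View pics/s10.png

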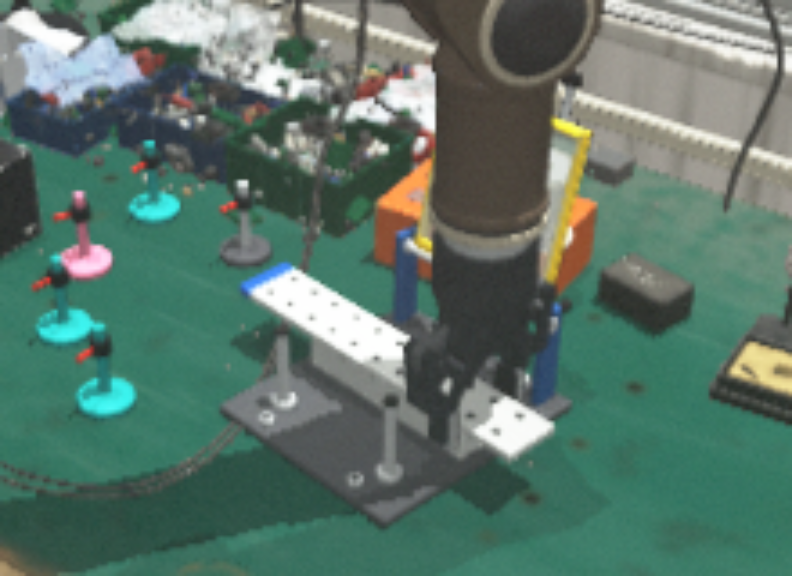

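The pads straddle the bar (columns 250–390) and the bar is aligned with the tool. I close on it.

```bash
python3 -m handwheel '[{"delta_pos":[0,0,0],"turn":0},{"delta_pos":[0,0,0],"turn":0},{"delta_pos":[0,0,0],"turn":0},{"delta_pos":[0,0,0],"turn":0}]' 4.4 50
python3 - <<'E'
from h import *
o=env.get_obs();print(o["tool_pos"],o["contact_force"],o["torque"],o["width"])
s=dict(snapshot("wrist")); cv2.imwrite("pics/w11.png",s["img"][:,:,::-1])
E
```

```text
clock: 12.68
tool_pos: [0.55, -0.1204, 0.0335]
tcp_rot: [2.408, 2.016, 0.002]
contact_force: [-0.2, 0.9, 5.2]
width: 0.0492
[ 0.54996357 -0.12040304  0.03350833] [-0.23146442  0.92043567  5.21754528] [-0.05581372  0.25951818  0.01589596] 0.04916139831972775
```

View pics/w11.png

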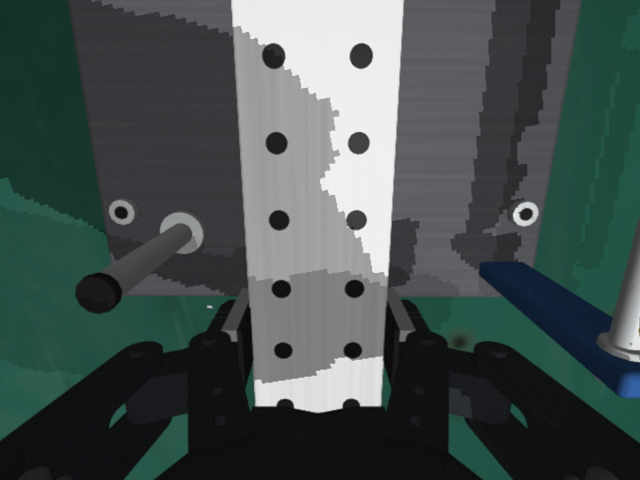

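The bar is gripped (49 mm), with 5 N pressing it down onto the deck. I slide most of the way.

```bash
python3 -m handwheel '[{"delta_pos":[0.1,0.6,-0.02],"turn":0},{"delta_pos":[0.3,1.65,-0.03],"turn":0},{"delta_pos":[0.5,2.75,-0.03],"turn":0},{"delta_pos":[0.7,3.85,-0.03],"turn":0},{"delta_pos":[0.9,4.95,-0.03],"turn":0},{"delta_pos":[1.07,5.9,-0.03],"turn":0},{"delta_pos":[1.18,6.5,-0.03],"turn":0},{"delta_pos":[1.18,6.5,-0.03],"turn":0}]'
```

```text
clock: 13.72
tool_pos: [0.5624, -0.0562, 0.0335]
tcp_rot: [2.407, 2.014, 0.002]
contact_force: [-0.5, -3.5, 8.2]
width: 0.0491
```

```bash
python3 -m handwheel '[{"delta_pos":[0.12,0.7,-0.03],"turn":0},{"delta_pos":[0.3,1.6,-0.05],"turn":0},{"delta_pos":[0.43,2.4,-0.05],"turn":0},{"delta_pos":[0.54,3.0,-0.05],"turn":0},{"delta_pos":[0.54,3.0,-0.05],"turn":0},{"delta_pos":[0.54,3.0,-0.05],"turn":0}]'
python3 - <<'E'
from h import *
o=env.get_obs();print(list(o["tool_pos"]),o["tcp_rot"],o["torque"])
for n in("scene","top","wrist"):
    s=dict(snapshot(n));np.savez(f"pics/{n}12.npz",p=o["tool_pos"],r=o["tcp_rot"],**s)
    im=s["img"][...,::-1]
    if n=="scene": im=cv2.resize(im[150:240,250:370],None,fx=6.5,fy=6.5,interpolation=cv2.INTER_CUBIC)
    if n=="top": im=cv2.resize(im[150:240,180:300],None,fx=6.5,fy=6.5,interpolation=cv2.INTER_CUBIC)
    cv2.imwrite(f"pics/{n}12.png",im)
E
```

```text
clock: 14.48
tool_pos: [0.5681, -0.0271, 0.0335]
tcp_rot: [2.407, 2.012, 0.003]
contact_force: [-0.1, -5.8, 12.0]
width: 0.049
[np.float64(0.5681341264273249), np.float64(-0.02711108114468575), np.float64(0.03349365446166186)] [2.4074112  2.01236202 0.00304376] [-1.09962592  0.26642852  0.05217113]
```

View pics/scene12.png

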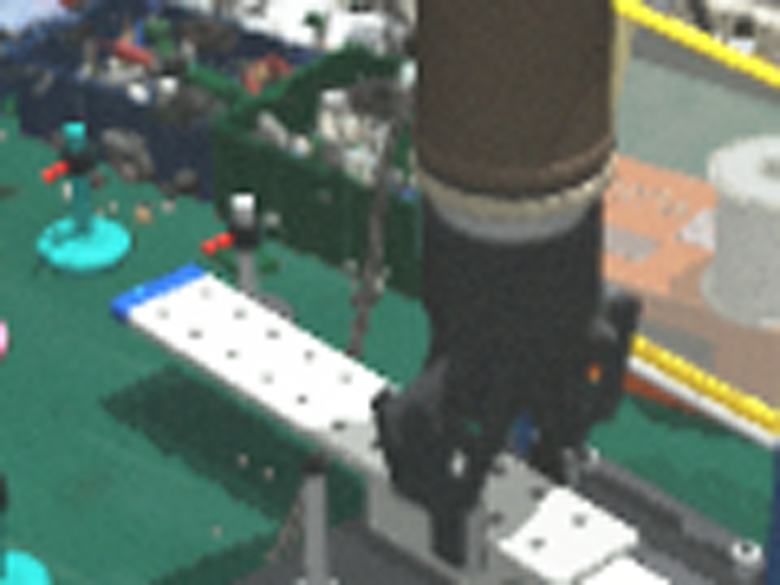

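View pics/top12.png

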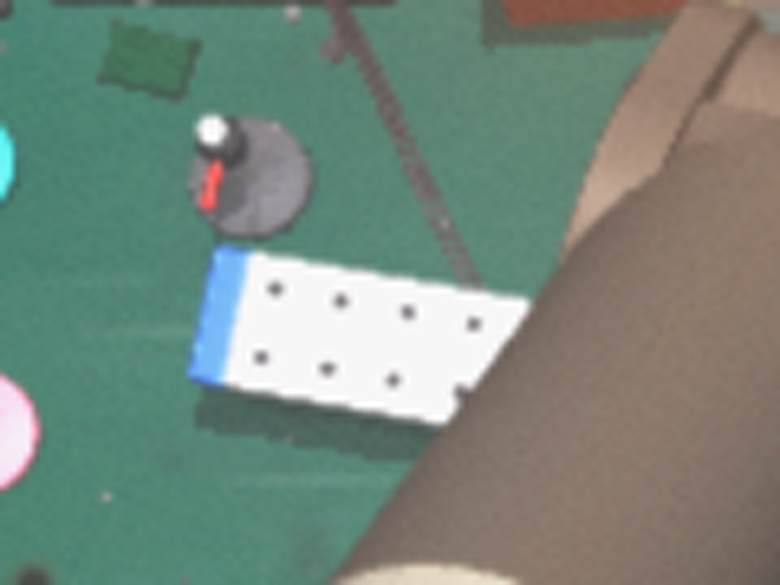

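View pics/wrist12.png

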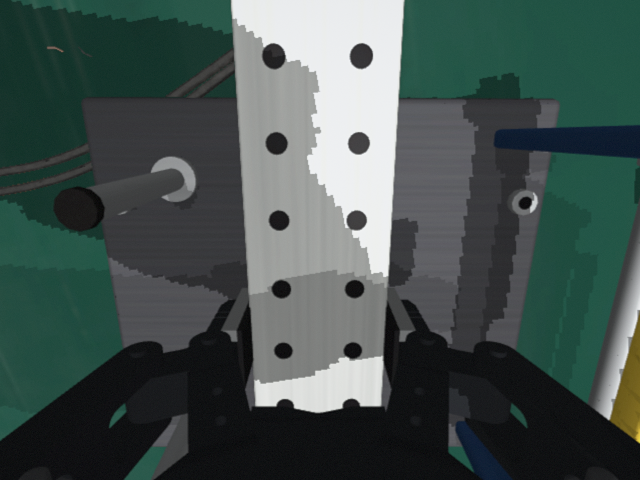

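The bar has moved out flat and the grip has not slipped, as the wrist view of the bar is unchanged. The tip is still a few mm ahead of the blue end: in the top crop the tip is at (208,210) and the end corners at (217,247) and (190,378). I measure this.

```bash
python3 - <<'E'
from h import *
np.set_printoptions(precision=4,suppress=True)
from scipy.ndimage import zoom
a=np.radians(-10.3);u=np.array([-np.sin(a),np.cos(a),0]);v=np.array([np.cos(a),np.sin(a),0])
O=np.array([.567,-.036,.058])
for n,box in(("top",(205,175,225,212)),("scene",(262,180,292,200))):
    s=dict(np.load(f"pics/{n}12.npz"));x0,y0,x1,y1=box
    h=cv2.cvtColor(s["img"],cv2.COLOR_RGB2HSV).astype(int)
    yy,xx=np.mgrid[y0:y1,x0:x1];px=np.c_[xx.ravel(),yy.ravel()]
    W=(cast(s,px,.058)-O);al=W@u;si=W@v
    hs=h[px[:,1],px[:,0]]
    blue=(hs[:,0]>98)&(hs[:,0]<125)&(hs[:,1]>90)&(hs[:,2]>120)
    red=((hs[:,0]<10)|(hs[:,0]>170))&(hs[:,1]>110)&(hs[:,2]>110)
    print(n,"blue along min/max",al[blue].min(),al[blue].max(),"side",si[blue].min(),si[blue].max(),blue.sum())
    for lo in np.arange(-.03,.03,.01):
        k=blue&(si>=lo)&(si<lo+.01)
        if k.any(): print("  ",round(lo,3),al[k].max(),al[k].min())
    print(" red mean along",al[red].mean(),"side min",si[red].min()); print(np.c_[px[red],1e3*al[red],1e3*si[red]])
E
```

```text
top blue along min/max 0.24112185307156564 0.2552402153334081 side -0.028780491804988748 0.02490754207462173 119
   -0.03 0.25387410922535975 0.2423642968528167
   -0.02 0.25489232388059285 0.24201576111035053
   -0.01 0.255066043846843 0.24267907622832602
   0.0 0.2552402153334081 0.24232995999417747
   0.01 0.25490346998663427 0.24248767227634202
   0.02 0.2530322439198779 0.24112185307156564
 red mean along 0.2602411019121177 side min 0.03815649427169742
[[213.     175.     259.6965  53.57  ]
 [212.     176.     261.5727  50.7153]
 [213.     176.     259.1822  51.139 ]
 [212.     177.     261.058   48.2857]
 [213.     177.     258.6682  48.7093]
 [212.     178.     260.5436  45.8573]
 [213.     178.     258.1545  46.281 ]
 [211.     179.     262.4182  43.0066]
 [212.     179.     260.0295  43.4303]
 [211.     180.     261.9037  40.5809]
 [212.     180.     259.5157  41.0045]
 [211.     181.     261.3895  38.1565]
 [212.     181.     259.0021  38.5801]]
scene blue along min/max 0.24011771979133503 0.25654257315656115 side -0.027305479879317845 0.02733779139227994 42
   -0.03 0.2533527024660461 0.24011771979133503
   -0.02 0.25581546117310233 0.2449404645217149
   -0.01 0.25654257315656115 0.24315522951885452
   0.0 0.2544186868381946 0.24347542016142118
   0.01 0.2551413066869051 0.24379775274493423
   0.02 0.25550627844118257 0.2441222488345533
 red mean along 0.2614265089699673 side min 0.039716467740790934
[[283.     186.     265.6895  52.2635]
 [284.     186.     263.5151  54.6059]
 [285.     186.     261.3405  56.9485]
 [281.     187.     265.2848  43.6345]
 [282.     187.     263.1178  45.9687]
 [283.     187.     260.9507  48.3031]
 [284.     187.     258.7835  50.6375]
 [285.     187.     256.6161  52.9721]
 [281.     188.     260.5635  39.7165]
 [282.     188.     258.4036  42.0428]]
```

```bash
python3 - <<'E'
from h import *
a=np.radians(-10.3);u=np.array([-np.sin(a),np.cos(a),0]);v=np.array([np.cos(a),np.sin(a),0])
O=np.array([.567,-.036,.058])
from scipy.ndimage import map_coordinates
def samp(s,al,si,z=.058):
    A,S=np.meshgrid(al,si); W=O+A[...,None]*u+S[...,None]*v; W[...,2]=z
    p=proj(s,W.reshape(-1,3)).reshape(A.shape+(2,))
    return np.stack([map_coordinates(s["img"][...,c].astype(float),[p[...,1],p[...,0]],order=1) for c in range(3)],-1)
def cross(al,x):
    m=(x.max()+x.min())/2; i=np.where(np.diff(np.sign(x-m)))[0]; return [round(1e3*(al[j]+(m-x[j])/(x[j+1]-x[j])*(al[1]-al[0])),2) for j in i]
for f in("top0","top12","scene0","scene12","w8"):
    s=dict(np.load(f"pics/{f}.npz"))
    if f=="w8": s=wpose(s,s["p"],s["r"])
    e0=.1535 if f in("top0","scene0","w8") else .254
    al=np.arange(e0-.006,e0+.02,.0005)
    I=samp(s,al,np.arange(-.018,.018,.002)); pr=(I[...,2]-I[...,1]).mean(0)  # blue minus green
    print(f,"end",cross(al,pr))
    al=np.arange(.245,.278,.0005)
    for lo,hi in((.041,.045),(.045,.05)):
        I=samp(s,al,np.arange(lo,hi,.001));pr=(I[...,0]-I[...,1]).mean(0);c=cross(al,pr);print("   ptr",lo,c,np.mean(c))
E
```

```text
top0 end [np.float64(159.83)]
   ptr 0.041 [np.float64(256.72), np.float64(263.89)] 260.305
   ptr 0.045 [np.float64(256.77), np.float64(263.75)] 260.26
top12 end [np.float64(255.06)]
   ptr 0.041 [np.float64(256.61), np.float64(264.01)] 260.31
   ptr 0.045 [np.float64(256.64), np.float64(263.94)] 260.28999999999996
scene0 end [np.float64(160.43)]
   ptr 0.041 [np.float64(255.47), np.float64(265.54)] 260.505
   ptr 0.045 [np.float64(255.49), np.float64(266.3)] 260.895
scene12 end [np.float64(255.82)]
   ptr 0.041 [np.float64(255.51), np.float64(265.55)] 260.53
   ptr 0.045 [np.float64(255.38), np.float64(266.33)] 260.855
w8 end [np.float64(158.84)]
   ptr 0.041 [np.float64(257.24), np.float64(261.81)] 259.525
   ptr 0.045 [np.float64(257.26), np.float64(261.81)] 259.53499999999997
```

Three estimates of the remaining slide agree: top 5.2 mm, scene 4.8 mm, wrist 5.6 mm. I move 5.2 mm.

```bash
python3 -m handwheel '[{"delta_pos":[0.05,0.25,0],"turn":0},{"delta_pos":[0.1,0.52,0],"turn":0},{"delta_pos":[0.1,0.52,0],"turn":0},{"delta_pos":[0.1,0.52,0],"turn":0}]'
cat > chk.py <<'E'
from h import *
import sys
from scipy.ndimage import map_coordinates
k=sys.argv[1]
a=np.radians(-10.3);u=np.array([-np.sin(a),np.cos(a),0]);v=np.array([np.cos(a),np.sin(a),0])
O=np.array([.567,-.036,.058])
def samp(s,al,si,z=.058):
    A,S=np.meshgrid(al,si); W=O+A[...,None]*u+S[...,None]*v; W[...,2]=z
    p=proj(s,W.reshape(-1,3)).reshape(A.shape+(2,))
    return np.stack([map_coordinates(s["img"][...,c].astype(float),[p[...,1],p[...,0]],order=1) for c in range(3)],-1)
def cross(al,x):
    m=(x.max()+x.min())/2; i=np.where(np.diff(np.sign(x-m)))[0]; return [round(1e3*(al[j]+(m-x[j])/(x[j+1]-x[j])*(al[1]-al[0])),2) for j in i]
o=env.get_obs();print(o["clock"],o["tool_pos"],o["contact_force"],o["torque"],o["width"])
for n in("top","scene"):
    s=dict(snapshot(n));np.savez(f"pics/{n}{k}.npz",**s)
    al=np.arange(.253,.275,.0005)
    for si in((-.018,0),(0,.018)):
        I=samp(s,al,np.arange(*si,.002));print(n,"end",cross(al,(I[...,2]-I[...,1]).mean(0)))
    al=np.arange(.245,.278,.0005);I=samp(s,al,np.arange(.041,.047,.001));c=cross(al,(I[...,0]-I[...,1]).mean(0));print(" ptr",np.mean(c))
    x0,y0=(180,150) if n=="top" else (250,150)
    cv2.imwrite(f"pics/{n}{k}.png",cv2.resize(s["img"][y0:y0+90,x0:x0+120,::-1],None,fx=6.5,fy=6.5,interpolation=cv2.INTER_CUBIC))
s=snapshot("wrist");cv2.imwrite(f"pics/wrist{k}.png",s["img"][:,:,::-1])
E
python3 chk.py 13
```

```text
clock: 15.12
tool_pos: [0.569, -0.0227, 0.0335]
tcp_rot: [2.408, 2.011, 0.002]
contact_force: [-1.8, -7.9, 12.1]
width: 0.049
15.125 [ 0.56896038 -0.02274911  0.0334882 ] [-1.82219515 -7.89525062 12.0501515 ] [-1.53620358  0.40835457  0.03551085] 0.04895031174732895
top end [np.float64(259.5)]
top end [np.float64(259.43)]
 ptr 260.32
scene end [np.float64(260.77)]
scene end [np.float64(260.12)]
 ptr 260.83
```

View pics/top13.png

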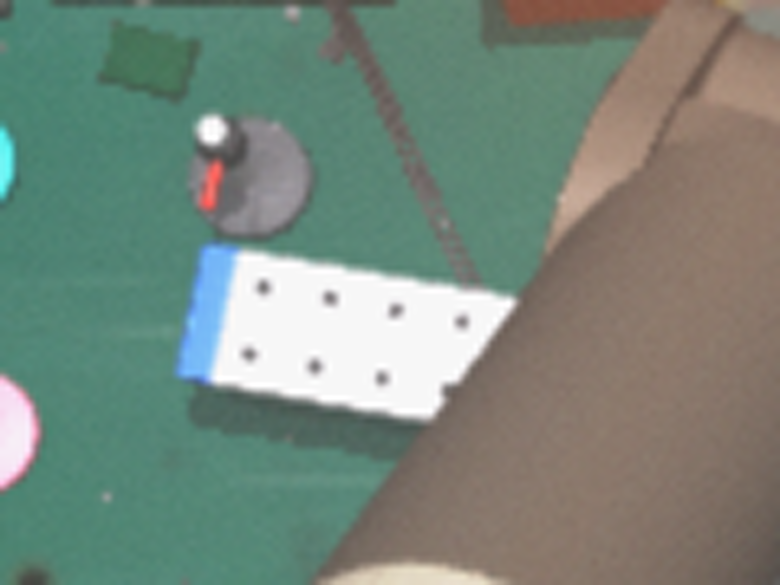

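View pics/scene13.png

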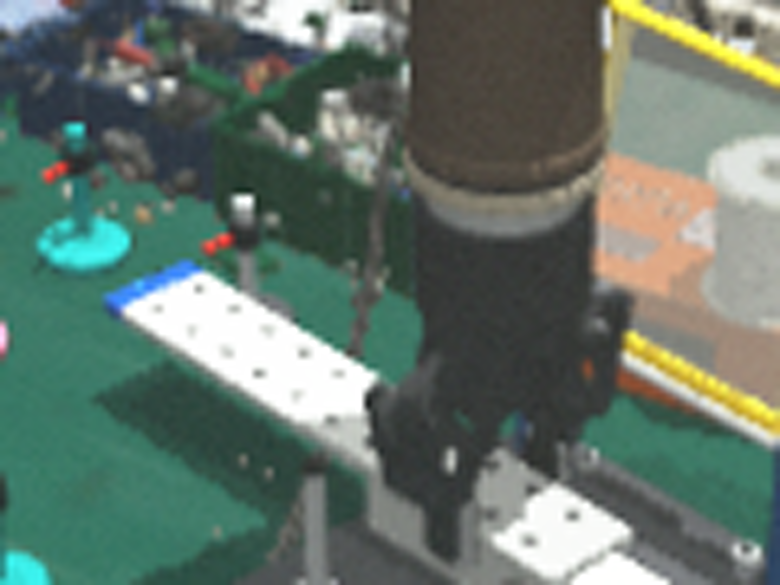

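About 0.4–1.1 mm is left, so I make one small nudge, then let it settle and check.

```bash
python3 -m handwheel '[{"delta_pos":[0.02,0.09,0],"turn":0},{"delta_pos":[0.02,0.09,0],"turn":0},{"delta_pos":[0.02,0.09,0],"turn":0},{"delta_pos":[0.02,0.09,0],"turn":0}]'
python3 chk.py 14
```

```text
clock: 15.78
tool_pos: [0.569, -0.0222, 0.0335]
tcp_rot: [2.408, 2.011, 0.002]
contact_force: [-1.7, -9.3, 11.7]
width: 0.049
15.775 [ 0.56904328 -0.02218548  0.03347628] [-1.73332629 -9.25336442 11.68956254] [-1.65286221  0.55210683  0.00632508] 0.049025621191342364
top end [np.float64(260.08)]
top end [np.float64(259.95)]
 ptr 260.30499999999995
scene end [np.float64(260.82)]
scene end [np.float64(261.32)]
 ptr 260.825
```

View pics/wrist14.png

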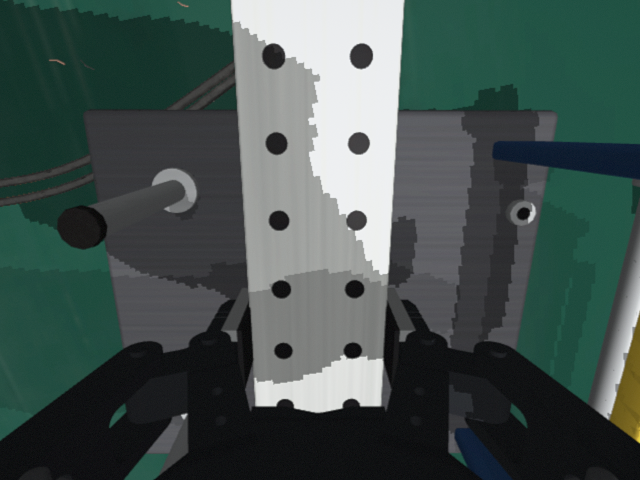

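```bash
python3 - <<'E'
from h import *
s=np.load("pics/scene14.npz")
cv2.imwrite("pics/sf.png",s["img"][:,:,::-1])
o=env.get_obs();print(np.abs(o["dq"]).max())
E
```

```text
0.0010319171675647531
```

View pics/sf.png

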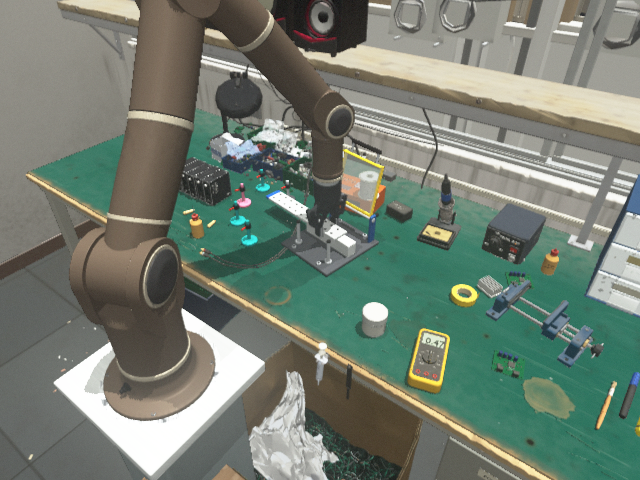

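The guard stands open at (365,180). The bar is held flat, and the bottle (196,228), jar (374,320) and tape (463,295) are where they were. I hand in.

```bash
python3 -c "
from cell import env
print(env.hand_in())"
```

```text
the job is handed in; nothing more can be done
None
```

I lifted the guard by its handle onto its open stop and released it there. Then I slid the bar about 100 mm along the deck toward its blue end, to the grey-footed gauge's red tip. I handed in at about 15.8 s, still gripping the bar and pressing it down with about 12 N.

**Last checks**
- **Alignment:** against the pointer's centre line, the blue end was 0.3 mm short in the top view and 0 to 0.5 mm past it in the scene view. Extrapolating the earlier wrist view gives about 0.5 mm short. The calibration is only good to about 2 mm.
- **Bar:** the wrist view showed no slip in the grip, the tool height did not change, and the arm was still.
- **Surroundings:** the guard was still leaning on its stop, and the bottle, jar and tape roll looked untouched.

**Off plan or in disagreement**
- **Lifting force:** about 28 N built up briefly while I lifted the guard, so I corrected the path.
- **First wrist estimate:** my hand-picked slide length was about 2 mm too long. The other measurements disagreed with it, so I dropped it.
- **Sideways push:** about 9 N of push along the deck remained at the end; I took it to be held by friction, with nothing moving.

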